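Take the screw tote down from its double hook

ROBOT

A 7-joint arm with a two-finger parallel gripper is mounted at the origin on the work surface. World frame = base frame: x ahead of the robot, y to its left, z up, the work surface at z = 0. Lengths are in m, angles in rad, forces in N, time in s.
With the tool pointing down it reaches from about 0.4 to 0.925 m from the base axis. Payload 5.6 kg.
Tool frame: the origin (TCP) lies midway between the tips of the shut fingers; the grasp point (between the pads) lies 19 mm behind it (robot.tcp_to_grasp is the distance from the TCP to the grasp point, in m); z points along the fingers, y is the line along which they close (so a half turn about z gives the same grasp; the last joint's range is limited). The gripper opens to 85 mm and grips with 20 to 120 N. Pads are 22 mm wide; open, the fingers measure 114 mm over their backs; the gripper's body (76 mm by 85 mm) begins 54 mm behind the grasp point. The pads swing forward as they close: fully open they stand 13 mm farther back than shut.
Start: joints at [-1.353, 0.468, -0.012, 1.603, 0.006, 1.071, -0.056], TCP at [0.168, 0.628, 0.231] pointing down, gripper open.
Joint ranges: [-2.53, 2.53], [-0.31, 2.02], [-1.57, 1.55], [0.28, 2.44], [-1.29, 4.43], [0.15, 1.84], [-2.92, 2.92]. Speed limits (rad/s): [2.57, 2.57, 3.14, 3.14, 3.14, 3.14, 3.14].

INTERFACE

Orientations are given as a rotation vector (axis times angle).
In Python, from bench import robot, optics, finish_job gives the robot as it stands.
- The arm moves only by the tool arm_command, never from a script. Its argument "deltas" is a list of rows, each a list of 5 numbers: the shift along the tool's x, y, z in m, then the turn about the tool's z in degrees, then the opening, from -1 (shut) to 1 (fully open). A call has 1 to 20 rows; each row shifts and turns the commanded pose from where the row before left it, along the tool's axes as they then stand; what a row does not reach is not made up. A row lasts 1/8 s, in which the tool goes at most 62.5 mm and 10.7 degrees, less where a joint would pass 70% of its speed; a pose out of reach is approached as far as the arm can. A call with a gripper value outside its range is refused whole. The fingers move at their own pace and stop on an object; "squeeze" is the grip in N (left out, the last holds). Time passes only in rows, so rows that do not move let the fingers close. It gives the time, the measured TCP pose, the force, the opening and the grip force at its end, in the units of the state.
- robot.read_state(): the state, without advancing time (a new reading comes with each control period).
- optics.get_image(name): name is "scene" or "top" or "wrist"; returns a dict with "color" (420x560x3 uint8, red, green, blue), "z_map" (420x560 float32, m along the optical axis (not along the pixel's ray), 0 where there is no reading), "camera_matrix" (3x3 intrinsics, pixels), "k1" (the pictures are not rectified: a ray, as slopes to the right and down, at radius r is drawn at 1 + k1 r^2 times it, then the intrinsics apply), "position" and "rotation" of the camera in the world. Camera axes: x right, y down, z forward; pixel columns grow to the right and rows downward; lengths in m; the calibration is good to about 2 mm. A picture is of the moment at which its call begins.
- finish_job(): hands the job in; it is judged then, once.
The state is a dict: "clock": time; "joints": joint angles; "qvel": joint speeds; "joint_efforts": joint torques, N m; "tcp_pos": TCP position; "eef_rot": TCP orientation; "contact_force": force on the tool from outside, world axes, zero at the start; "ft_torque": the same for the moment, N m; "finger_gap": finger opening in m; "finger_force": force on a finger pad.
Only numpy, scipy, OpenCV 4.12 (cv2) and the standard library are available. Lean on these libraries where they do the work, as an engineer would, in place of code of your own. Each camera call takes 0.05 s, during which the arm holds its last target. There are 200 camera calls.

TASK

Take the plywood screw tote down from the upturned double hook on the pegboard stand and set it in the shallow steel tray on the bench, flat on the tray's floor, and let go of it. The hand slot cannot simply be lifted straight off and only just passes the bent prongs, so feel your way up and out past their tips without wrenching the hook. Keep the tote upright, put it down gently and leave the other things on the bench where they are.

Things in the scene. Friction and masses are not known exactly. Their poses are not given: they have to be found in the camera images.
- tote: Plywood screw tote: open box 110 (its x) by 180 (y) by 36 mm high, with an upright carrying board across its middle, 8 mm thick (x), 160 mm long (y), top edge 150 mm above the underside; same either way round. 0.3 to 0.65 kg. Origin: centre of the underside, z up. It hangs by its hand slot on the two prongs; raised over 85 mm on the hook, its box would meet the prongs.
- tote_bar (a point): Middle of the tote's grip bar, 139 mm above its underside (axes as the tote's): bar 8 mm thick (x), 22 mm high, 160 mm long (y). Grip it here from above, between the prongs. Under it is the hand slot, 130 mm long (y) and 32 mm high, 96 to 128 mm above the underside; the bar lies on the prongs, which pass through the slot's ends.
- hook: Steel double-prong hook fixed to a pegboard stand (panel 440 mm wide, 269 mm high). Origin: on the panel's front face, midway between the prongs, on their centre line's height; z up, prongs point along -x. Two round prongs 7 mm thick at y = +55 and -55 mm: level for 115 mm, then a straight leg turned up and outward. Over 25 N on it, any way, would wrench it out.
- hook_bend (a point): Midway between the bends where the level parts end (hook x = -115 mm) and the rigid upturned legs begin. Each leg is 85 mm long, round-ended, rising at an angle bent by use, the same for both but unknown: 33 to 57 degrees above level, so tips are 46 to 71 mm higher and 71 to 46 mm further out than this point (axes as the hook's).
- tray: Shallow sheet-steel tray fixed to the bench, 128 (x) by 198 mm (y) outside, rim 14 mm high and 4 mm thick, floor 4 mm thick: the tote fits inside with 5 mm to spare on each side, long side along long side. Origin: centre of the underside, on the bench; z up.
- jar: Bystander: closed black jar, 66 mm across, 90 mm high. Origin: centre of the underside.
- tape: Bystander: roll of tape lying flat, 104 mm across, 25 mm high. Origin: centre of the underside.
- cork: Bystander: cork waxing block 45 by 90 by 30 mm. Origin: centre of the underside.
Mind the look-alikes: they are no part of the job. Of the things shaped like the tray, the steel one is meant.

How it is judged:
By the outcome, as a careful person would: the job done as asked, in the order asked, and still so for the second after the job is handed in, with the robot touching nothing.
It also fails if it takes over 72 s, if anything falls off the work surface, if the arm or the gripper's body presses on something with over 40 N, if the wrist force passes 120 N, or if a joint passes its speed limit or range.

## Working session

There is one attempt and no reset: what is moved stays moved. The work goes in short steps, Python scripts to look and compute and a tool call to move; the robot and the scene stay as the last step left them, time stands still between calls to the robot, and variables do not carry over. Pictures are saved under pics/ and viewed, at most 10 in all, crops included, and the job is handed in when it is done.

Besides the shell and the picture viewer there is one more tool, called as name([rows], argument=value, ...), one row to a line, values as JSON. arm_command: Moves the arm, as the interface text tells. Its arguments: {"type":"object","properties":{"deltas":{"type":"array","items":{"type":"array","items":{"type":"number"}}},"squeeze":{"type":"number"}},"required":["deltas"]}

```bash
mkdir -p pics; ls; cat > h.py <<'E'
import numpy as np, cv2
from bench import robot, optics
def cap(n,tag):
    d=optics.get_image(n); np.savez(f'{tag}.npz',**d)
    cv2.imwrite(f'pics/{tag}.png',d['color'][:,:,::-1]); return d
def rays(d,uv):
    K=np.array(d['camera_matrix']);uv=np.atleast_2d(uv).astype(float)
    q=cv2.undistortPoints(uv.reshape(-1,1,2),K,np.array([float(d['k1']),0,0,0])).reshape(-1,2)
    return np.c_[q,np.ones(len(q))]
def atz(d,uv,z):
    r=rays(d,uv)@np.array(d['rotation']).T; p=np.array(d['position'])
    return p+r*((z-p[2])/r[:,2])[:,None]
def pts(d,uv):
    uv=np.atleast_2d(uv).astype(int); z=d['z_map'][uv[:,1],uv[:,0]]
    return (rays(d,uv)*z[:,None])@np.array(d['rotation']).T+np.array(d['position'])
def cloud(d):
    h,w=d['z_map'].shape; u,v=np.meshgrid(np.arange(w),np.arange(h))
    P=pts(d,np.c_[u.ravel(),v.ravel()]).reshape(h,w,3); P[d['z_map']==0]=np.nan; return P
E
python3 - <<'E'
from h import *
for n in('scene','top'):
    d=cap(n,n+'1'); print(n,d['position'],d['rotation'],d['camera_matrix'][0],d['k1'])
cv2.imwrite('pics/both.png',np.hstack([cv2.resize(cv2.imread(f'pics/{n}1.png'),(400,300)) for n in('scene','top')]))
print(robot.read_state())
E
```

```text
pics
scene [1.11113148 0.98078938 1.01459023] [-0.65739133 -2.55755261  1.2568897 ] [487.41848578   0.         282.54080188] 0.05892172734005573
top [ 0.48356252 -0.02173582  1.3181676 ] [-2.16483929  2.1769305  -0.0670414 ] [431.93582782   0.         286.73321887] -0.008265678199921496
{'clock': 0.1, 'joints': array([-1.35299446,  0.46829126, -0.01159799,  1.60353177,  0.00601608,
        1.0714269 , -0.05627513]), 'qvel': array([ 0.00049961, -0.00300267, -0.00038965, -0.00077733, -0.00131414,
       -0.0019117 , -0.00042651]), 'joint_efforts': array([ 1.33464717e-03, -5.33522987e+01,  2.14770727e-02, -2.51969808e+01,
        1.14921585e-02,  4.35517053e-03, -2.46621249e-05]), 'tcp_pos': array([0.16754583, 0.62750801, 0.2304321 ]), 'eef_rot': array([-4.08552595e-01, -3.11483390e+00,  2.54673176e-03]), 'contact_force': array([0.14367484, 0.26393539, 0.06334157]), 'ft_torque': array([ 0.03914485,  0.0355316 , -0.01580362]), 'finger_force': 0.0, 'finger_gap': 0.08549305465265343}
```

View pics/scene1.png

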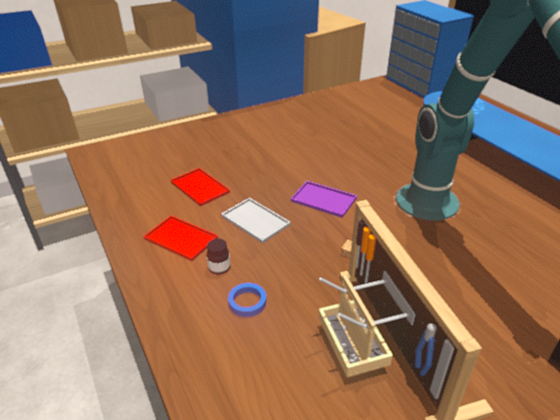

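View pics/top1.png

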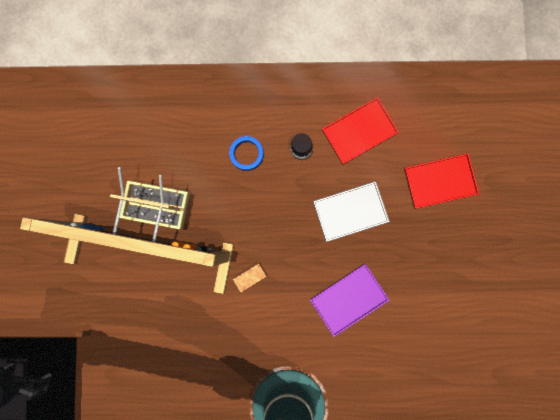

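The scene view shows the tote on the hook at (355,335), prong tips at about (320,280) and (338,317), and the steel tray at (255,219). Its look-alikes are two red trays at (200,186) and (181,237) and a purple one at (323,198). In the top view the tote is at (153,205), the steel tray at (351,211), red trays at (360,131) and (441,181), purple at (349,299). The prongs run from (115,235) to (119,168) and from (155,242) to (160,176). I choose the grey-white tray as the steel one.

```bash
sed -i "s/d=optics.get_image(n); /d=dict(optics.get_image(n)); d['rotation']=cv2.Rodrigues(np.array(d['rotation'],float))[0]; /" h.py
python3 - <<'E'
from h import *
def ld(t):
    d=dict(np.load(t+'.npz')); 
    if d['rotation'].ndim==1: d['rotation']=cv2.Rodrigues(d['rotation'])[0]
    np.savez(t+'.npz',**d); return d
s,t=ld('scene1'),ld('top1')
P=cloud(t); c=t['color'].astype(int)
# tray: bright gray
m=((c.min(2)>170)&(c.max(2)-c.min(2)<25)).astype(np.uint8); m[:, :300]=0; m[:150]=0;m[260:]=0
k=max(cv2.findContours(m,0,2)[0],key=cv2.contourArea); 
for z in(0.014,):
    q=atz(t,k.reshape(-1,2),z)[:,:2].astype(np.float32); r=cv2.minAreaRect(q); print('tray',r)
print('tray px',cv2.minAreaRect(k), 'z',np.nanmedian(P[m>0][:,2]))
# things
for n,u,v in[('jar',302,145),('tape',232,153),('cork',250,278)]: print(n,pts(t,[u,v]))
# top-view panel top, bar
for uv in[(30,225),(100,236),(150,244),(205,258)]: print('panel',uv,pts(t,uv))
for uv in[(113,196),(130,199),(150,203),(170,206),(184,209)]: print('bar',uv,pts(t,uv))
for d,uvs in((t,[(119,168),(118,185),(117,200),(116,220),(160,176),(159,195),(157,220)]),(s,[(321,280),(330,284),(340,287),(360,289),(380,285),(339,317),(350,320),(361,323),(380,323),(400,319)])):
    for uv in uvs: print('prong',uv,pts(d,uv).round(3))
a=cv2.resize(cv2.imread('pics/scene1.png')[250:400,290:480],(760,600),interpolation=2); cv2.imwrite('pics/crop1.png',a)
a=cv2.resize(cv2.imread('pics/top1.png')[150:270,85:245],(800,600),interpolation=2); cv2.imwrite('pics/crop2.png',a)
E
```

```text
tray ((0.5770493745803833, -0.19024942815303802), (0.1271328628063202, 0.19731174409389496), 17.387744903564453)
tray px ((350.8171081542969, 211.17852783203125), (42.13523864746094, 65.4505844116211), 72.25532531738281) z 0.0041548142193731374
jar [[ 0.76307259 -0.0432915   0.0928085 ]]
tape [[0.75611343 0.16886135 0.02350591]]
cork [[0.37913337 0.11266622 0.02789479]]
panel (30, 225) [[0.52930654 0.6314952  0.26878454]]
panel (100, 236) [[0.50145116 0.45606542 0.26855621]]
panel (150, 244) [[0.48138913 0.33400151 0.26308536]]
panel (205, 258) [[0.44700849 0.19682718 0.26962104]]
bar (113, 196) [[0.60878888 0.46141949 0.18708291]]
bar (130, 199) [[0.60065986 0.41634281 0.1851694 ]]
bar (150, 203) [[0.58991762 0.36357336 0.18207297]]
bar (170, 206) [[0.5831079  0.31509948 0.16416301]]
bar (184, 209) [[0.58282494 0.30344268 0.06200227]]
prong (119, 168) [[0.678 0.434 0.218]]
prong (118, 185) [[0.663 0.526 0.002]]
prong (117, 200) [[ 0.617  0.529 -0.002]]
prong (116, 220) [[0.546 0.459 0.168]]
prong (160, 176) [[0.656 0.326 0.221]]
prong (159, 195) [[0.626 0.381 0.052]]
prong (157, 220) [[0.546 0.35  0.163]]
prong (321, 280) [[0.654 0.326 0.215]]
prong (330, 284) [[1.111 0.981 1.015]]
prong (340, 287) [[0.5   0.202 0.003]]
prong (360, 289) [[0.455 0.235 0.002]]
prong (380, 285) [[0.479 0.335 0.12 ]]
prong (339, 317) [[0.587 0.32  0.044]]
prong (350, 320) [[0.653 0.442 0.196]]
prong (361, 323) [[0.599 0.418 0.13 ]]
prong (380, 323) [[0.579 0.457 0.16 ]]
prong (400, 319) [[0.498 0.438 0.108]]
```

View pics/crop1.png

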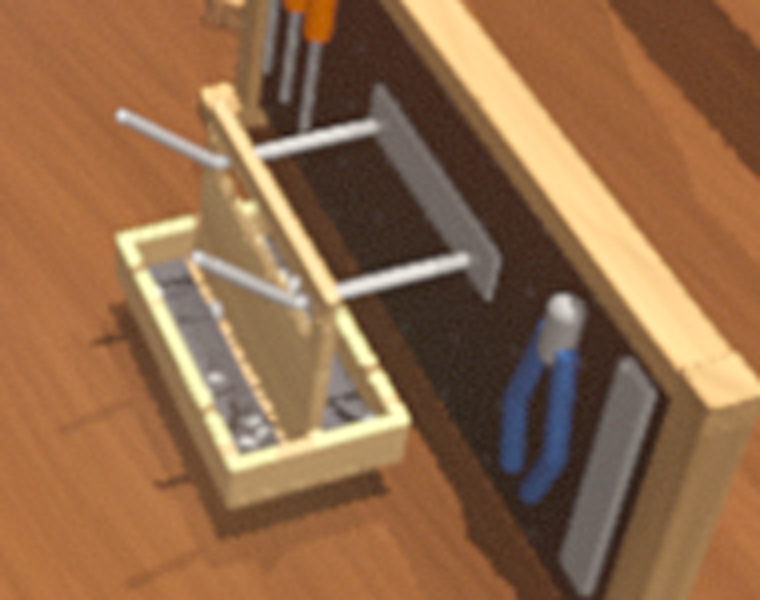

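View pics/crop2.png

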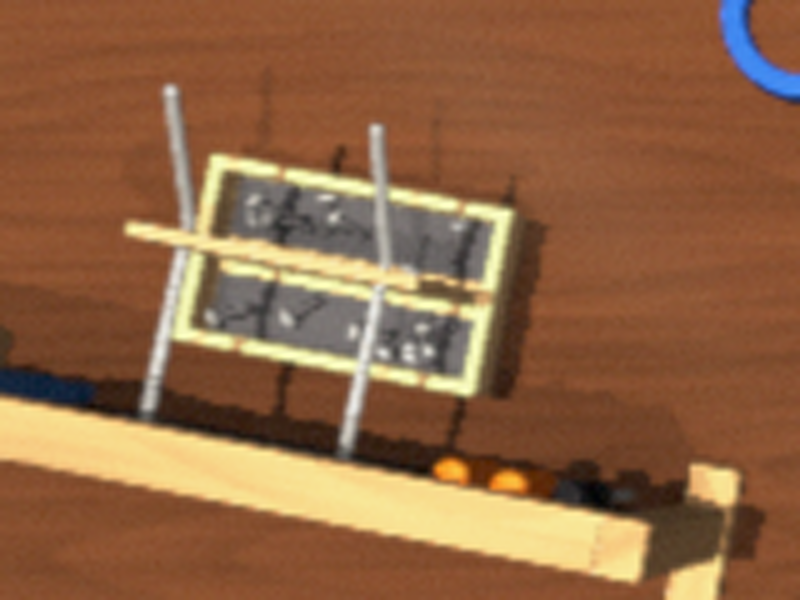

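The crops show the bar resting right at the bends. Scene tips are at (320.5,278.8) and (339,314.3); top tips are at (160.2,175.6) and (119,167.6). I'll triangulate the hook and fit the bar.

```bash
cat >> h.py <<'E'
def ld(t): return dict(np.load(t+'.npz'))
def tri(a,ua,b,ub):
    A=[];B=[]
    for d,u in((a,ua),(b,ub)):
        r=(rays(d,u)@d['rotation'].T)[0]; r/=np.linalg.norm(r); M=np.eye(3)-np.outer(r,r); A.append(M);B.append(M@d['position'])
    x=np.linalg.lstsq(np.vstack(A),np.hstack(B),rcond=None)[0]
    return x, np.linalg.norm(np.vstack(A)@x-np.hstack(B))
E
python3 - <<'E'
from h import *
s,t=ld('scene1'),ld('top1')
L=dict(tip=((339,314.3),(119,167.6)),bend=((365.5,325.5),(123,195)),root=((407,314.5),(114.6,233)))
R=dict(tip=((320.5,278.8),(160.2,175.6)),bend=((345.5,290.8),(161.8,203)),root=((385,281.3),(154,241)))
G={}
for n in L:
    for k,D in(('L',L),('R',R)):
        x,e=tri(s,D[n][0],t,D[n][1]); G[n+k]=x; print(n,k,x.round(4),'res',round(e,4))
for k in'LR':
    v=G['tip'+k]-G['bend'+k]; w=G['bend'+k]-G['root'+k]
    print(k,'leg',np.linalg.norm(v),'rise deg',np.degrees(np.arctan2(v[2],np.hypot(*v[:2]))),'level len',np.linalg.norm(w),'dir',np.degrees(np.arctan2(v[1],v[0])),np.degrees(np.arctan2(w[1],w[0])))
for n in L:
    a=G[n+'L']-G[n+'R']; print(n,'sep',np.linalg.norm(a),'yaw',np.degrees(np.arctan2(-a[0],a[1])))
P=cloud(t); B=P[(P[...,2]>.176)&(P[...,2]<.2)&(P[...,0]>.56)&(P[...,0]<.64)&(P[...,1]>.27)&(P[...,1]<.5)]
print(len(B),np.median(B[:,2]),cv2.minAreaRect(B[:,:2].astype(np.float32)))
P=cloud(t); B=P[(P[...,2]>.262)&(P[...,2]<.275)&(P[...,1]>.15)&(P[...,1]<.66)&(P[...,0]<.6)]
print('panel top',np.median(B[:,2]),cv2.minAreaRect(B[:,:2].astype(np.float32)))
c=s['color'].astype(int)
for e in[(110.4,195.6),(168,206.6)]: print('bar end',atz(t,e,.187))
E
```

```text
tip L [0.6785 0.4339 0.2204] res 0.0009
tip R [0.6566 0.3262 0.2199] res 0.0012
bend L [0.6131 0.4465 0.16  ] res 0.0022
bend R [0.5912 0.3393 0.1597] res 0.001
root L [0.511  0.4661 0.1598] res 0.0004
root R [0.4886 0.3588 0.159 ] res 0.001
L leg 0.0899440663887749 rise deg 42.191929540804956 level len 0.10398981898612865 dir -10.886553829481683 -10.86749221195093
R leg 0.08978671291489096 rise deg 42.05666762164446 level len 0.1044295847257505 dir -11.371178968978255 -10.76441028157177
tip sep 0.10995001619775534 yaw -11.524172131717132
bend sep 0.10938542603257524 yaw -11.539613516486606
root sep 0.10958174093440257 yaw -11.76712866782835
221 0.18559703251359094 ((0.6197152733802795, 0.38747718930244446), (0.15851502120494843, 0.05725068226456642), 79.16116333007812)
panel top 0.2670026756057893 ((0.3214544653892517, 0.4486349821090698), (0.4874231815338135, 0.3708604574203491), 78.97307586669922)
bar end [[0.60991681 0.46847219 0.187     ]]
bar end [[0.57957992 0.31372994 0.187     ]]
```

```bash
cat >> h.py <<'E'
def togo(xyz,yaw_y):  # target TCP, desired world angle (deg) of tool y (mod 180)
    st=robot.read_state(); R=cv2.Rodrigues(np.array(st['eef_rot']))[0]
    a=np.degrees(np.arctan2(R[1,1],R[0,1])); 
    dt=-((yaw_y-a+90)%180-90)   # tool z points down: +turn lowers world angle
    d=R.T@(np.array(xyz)-st['tcp_pos'])
    print('shift mm (tool axes)',(d*1e3).round(1),'turn deg',round(dt,2),'tilt',R[:,2].round(4),'x',R[:,0].round(3),'y',R[:,1].round(3))
    print('t',round(st['clock'],2),'F',np.round(st['contact_force'],1),'T',np.round(st['ft_torque'],2),'gap',round(st['finger_gap'],4),'ff',round(st['finger_force'],1),'tcp',st['tcp_pos'].round(4),'q7',round(st['joints'][6],2))
    return R
E
python3 - <<'E'
from h import *
togo([.595,.391,.30],-11.2)
E
```

```text
shift mm (tool axes) [-474.  -118.4  -69.3] turn deg 86.26 tilt [-3.0e-04 -1.6e-03 -1.0e+00] x [-0.966  0.258 -0.   ] y [ 0.258  0.966 -0.002]
t 0.1 F [0.1 0.3 0.1] T [ 0.04  0.04 -0.02] gap 0.0855 ff 0.0 tcp [0.1675 0.6275 0.2304] q7 -0.06
```

arm_command([
  [0,0,-0.05,0,1],
  [0,0,-0.06,0,1],
  [0,0,-0.06,0,1],
  [-0.04,-0.01,0,0,1],
  [-0.04,-0.01,0,0,1],
  [-0.044,-0.011,0,0,1],
  [-0.05,-0.0125,0,0,1],
  [-0.05,-0.0125,0,0,1],
  [-0.05,-0.0125,0,0,1],
  [-0.05,-0.0125,0,0,1],
  [-0.05,-0.0125,0,0,1],
  [-0.05,-0.0125,0,0,1],
  [-0.05,-0.0125,0,0,1],
  [0,0,0,10,1],
  [0,0,0,10,1],
  [0,0,0,10,1],
  [0,0,0,10,1],
  [0,0,0,10,1],
  [0,0,0,10,1],
])

```text
clock: 2.48
tcp_pos: [0.5948, 0.3912, 0.4006]
eef_rot: [-1.918, -2.488, 0.002]
contact_force: [0.0, 1.1, 0.1]
finger_gap: 0.085
finger_force: 0.0
```

arm_command([
  [0,0,0,10,1],
  [0,0,0,10,1],
  [0,0,0,6,1],
  [0,0,0,0,1],
  [0,0,0,0,1],
])

```text
clock: 3.1
tcp_pos: [0.5949, 0.3913, 0.4009]
eef_rot: [-2.421, -2.002, 0.001]
contact_force: [0.6, 0.4, -0.7]
finger_gap: 0.0853
finger_force: 0.0
```

```bash
python3 - <<'E'
from h import *
togo([.595,.391,.30],-11.2)
d=cap('wrist','w1'); print(d['position'],d['rotation'].round(3).tolist())
P=cloud(d); B=P[(P[...,2]>.177)&(P[...,2]<.195)]
print(len(B),np.nanmedian(B[:,2]),B.min(0),B.max(0))
E
```

```text
shift mm (tool axes) [ -0.2   0.2 100.9] turn deg 0.36 tilt [-5.e-04 -3.e-04 -1.e+00] x [ 0.188  0.982 -0.   ] y [ 0.982 -0.188 -0.   ]
t 3.1 F [ 0.6  0.4 -0.7] T [-0.   -0.01  0.02] gap 0.0853 ff 0.0 tcp [0.5949 0.3913 0.4009] q7 -0.66
[0.60859184 0.46197845 0.54358948] [[0.982, -0.18, -0.053], [-0.188, -0.942, -0.277], [0.0, 0.282, -0.959]]
3058 0.18567251007173374 [0.45589191 0.17222269 0.17700448] [0.65121408 0.599544   0.19497444]
```

View pics/w1.png

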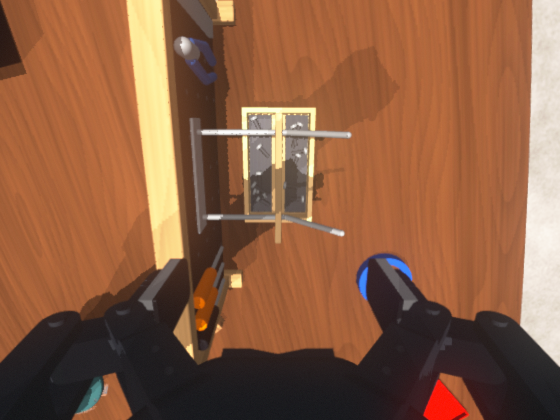

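The wrist view shows the bar running from (279,112) to (278,242), with the upper prong at v≈133 and the lower at v≈217, tips at (349,135) and (343,234). The fingers come down between the prongs.

```bash
python3 - <<'E'
from h import *
d=ld('w1'); P=cloud(d)
m=(P[...,2]>.181)&(P[...,2]<.190); m[:,:265]=0; m[:,292:]=0; m[:100]=0;m[250:]=0
v,u=np.nonzero(m); print(len(u),u.min(),u.max(),v.min(),v.max())
q=atz(d,np.c_[u,v],.1855)[:,:2].astype(np.float32); r=cv2.minAreaRect(q); print('bar',r, np.median(P[m][:,2]))
for uv,z in(((279,133),.1635),((279,217),.1635),((349,135),.2205),((343,234),.2205)): print(uv,atz(d,uv,z).round(4),pts(d,uv).round(4))
E
```

```text
891 275 281 113 243
bar ((0.5957497954368591, 0.3907623887062073), (0.15911945700645447, 0.007524442858994007), 79.02758026123047) 0.18594389819937024
(279, 133) [[0.6075 0.446  0.1635]] [[0.6075 0.447  0.186 ]]
(279, 217) [[0.5872 0.3397 0.1635]] [[0.5885 0.3472 0.1867]]
(349, 135) [[0.6791 0.4328 0.2205]] [[0.6789 0.4329 0.2215]]
(343, 234) [[0.6587 0.3241 0.2205]] [[0.6583 0.3252 0.223 ]]
```

arm_command([
  [0,0.001,0.03,0,0.2],
  [0,0,0.04,0,0.2],
  [0,0,0.04,0,0.2],
  [0,0,0.03,0,0.2],
  [0,0,0.03,0,0.2],
  [0,0,0.02,0,0.2],
  [0,0,0.02,0,0.2],
  [0,0,0.02,0,0.2],
  [0,0,0.01,0,0.2],
  [0,0,0.005,0,0.2],
  [0,0,0,0,0.2],
  [0,0,0,0,0.2],
])

```text
clock: 4.65
tcp_pos: [0.5965, 0.3914, 0.1572]
eef_rot: [2.423, 1.999, 0.002]
contact_force: [0.3, -0.4, -0.1]
finger_gap: 0.0512
finger_force: 0.0
```

```bash
python3 - <<'E'
from h import *
togo([.5957,.3908,.156],-11.0)
E
```

```text
shift mm (tool axes) [-0.7 -0.6  1.2] turn deg 0.06 tilt [ 1.2e-03  9.0e-04 -1.0e+00] x [0.19  0.982 0.001] y [ 0.982 -0.19   0.001]
t 4.65 F [ 0.3 -0.4 -0.1] T [-0.01 -0.01  0.01] gap 0.0512 ff 0.0 tcp [0.5965 0.3914 0.1572] q7 -0.6
```

arm_command([
  [0,-0.0006,0.001,0,-1],
  [0,0,0,0,-1],
  [0,0,0,0,-1],
  [0,0,0,0,-1],
  [0,0,0,0,-1],
  [0,0,0,0,-1],
], squeeze=70)

```text
clock: 5.4
tcp_pos: [0.5955, 0.3913, 0.1556]
eef_rot: [-2.423, -1.999, -0.001]
contact_force: [-1.6, 0.2, 2.9]
finger_gap: 0.0069
finger_force: 69.4
```

```bash
python3 - <<'E'
from h import *
togo([.5957,.3908,.156],-11.0)
E
```

```text
shift mm (tool axes) [-0.4  0.3 -0.4] turn deg 0.06 tilt [ 3.e-04  3.e-04 -1.e+00] x [0.19  0.982 0.   ] y [ 0.982 -0.19   0.   ]
t 5.4 F [-1.6  0.2  2.9] T [-0.05  0.24 -0.02] gap 0.0069 ff 69.4 tcp [0.5955 0.3913 0.1556] q7 -0.6
```

arm_command([
  [0,0,-0.002,0,-1],
  [0,0,-0.002,0,-1],
  [0,0,-0.002,0,-1],
  [0,0,-0.002,0,-1],
  [0,0,0,0,-1],
])

```text
clock: 6.02
tcp_pos: [0.5955, 0.3912, 0.1635]
eef_rot: [2.423, 1.999, 0.0]
contact_force: [-0.5, 0.1, -4.7]
finger_gap: 0.0067
finger_force: 68.7
```

arm_command([
  [0.001,0,-0.002,0,-1],
  [0.001,0,-0.0025,0,-1],
  [0.0005,0,0,0,-1],
  [0,0,0,0,-1],
])

```text
clock: 6.52
tcp_pos: [0.5959, 0.3937, 0.1678]
eef_rot: [-2.423, -2.0, -0.0]
contact_force: [-0.1, -0.3, -2.8]
finger_gap: 0.0069
finger_force: 68.6
```

```bash
python3 - <<'E'
from h import *
togo([.596,.3937,.168],-11.0)
d=cap('scene','s2'); cap('wrist','w2')
a=cv2.resize(d['color'][225:375,290:480,::-1],(760,600),interpolation=2); cv2.imwrite('pics/crop3.png',a)
E
```

```text
shift mm (tool axes) [-0.   0.1 -0.2] turn deg 0.06 tilt [-0.  0. -1.] x [0.19  0.982 0.   ] y [ 0.982 -0.19  -0.   ]
t 6.53 F [-0.1 -0.3 -2.8] T [-0.02  0.06 -0.03] gap 0.0069 ff 68.6 tcp [0.5959 0.3937 0.1678] q7 -0.6
```

View pics/crop3.png

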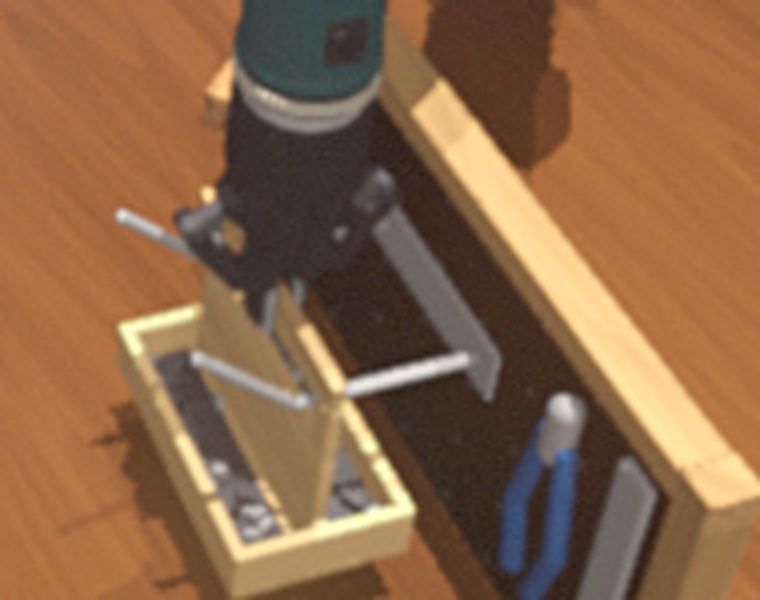

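arm_command([
  [0,0.0025,0,0,-1],
  [0,0.0025,0,0,-1],
  [0,0.0025,-0.0005,0,-1],
  [0,0.0025,-0.001,0,-1],
  [0,0.0025,-0.0014,0,-1],
  [0,0.0025,-0.0014,0,-1],
  [0,0.0025,-0.0019,0,-1],
  [0,0.0025,-0.0019,0,-1],
  [0,0,0,0,-1],
])

```text
clock: 7.75
tcp_pos: [0.616, 0.3897, 0.1762]
eef_rot: [2.423, 1.999, 0.001]
contact_force: [0.2, -0.7, -3.5]
finger_gap: 0.0067
finger_force: 68.6
```

```bash
python3 - <<'E'
from h import *
togo([.596,.3937,.168],-11.0)
E
```

```text
shift mm (tool axes) [  0.1 -20.4   8.2] turn deg 0.04 tilt [ 6.e-04  2.e-04 -1.e+00] x [0.19  0.982 0.   ] y [ 0.982 -0.19   0.001]
t 7.75 F [ 0.2 -0.7 -3.5] T [0.   0.08 0.03] gap 0.0067 ff 68.6 tcp [0.616  0.3897 0.1762] q7 -0.59
```

arm_command([
  [0,0.0025,-0.0024,0,-1],
  [0,0.0025,-0.0024,0,-1],
  [0,0.0025,-0.0024,0,-1],
  [0,0.0025,-0.0024,0,-1],
  [0,0,0,0,-1],
])

```text
clock: 8.38
tcp_pos: [0.6258, 0.3878, 0.1858]
eef_rot: [2.423, 1.999, 0.001]
contact_force: [0.6, -0.0, -2.6]
finger_gap: 0.007
finger_force: 68.6
```

arm_command([
  [0,0.0025,-0.0025,0,-1],
  [0,0.0025,-0.0025,0,-1],
  [0,0.0025,-0.0025,0,-1],
  [0,0.0025,-0.0025,0,-1],
  [0,0,0,0,-1],
])

```text
clock: 9.0
tcp_pos: [0.6356, 0.3859, 0.1959]
eef_rot: [2.423, 1.999, 0.001]
contact_force: [0.2, -0.1, -2.6]
finger_gap: 0.0068
finger_force: 68.6
```

```bash
python3 - <<'E'
from h import *
togo([.6684,.379,.168],-11.0)
d=cap('wrist','w3')
a=cv2.resize(d['color'][60:270,180:460,::-1],(800,600),interpolation=2); cv2.imwrite('pics/crop4.png',a)
E
```

```text
shift mm (tool axes) [-0.6 33.5 27.9] turn deg 0.03 tilt [ 7.e-04  2.e-04 -1.e+00] x [0.19  0.982 0.   ] y [ 0.982 -0.19   0.001]
t 9.0 F [ 0.2 -0.1 -2.6] T [-0.03 -0.01 -0.06] gap 0.0068 ff 68.6 tcp [0.6356 0.3859 0.1959] q7 -0.58
```

View pics/crop4.png

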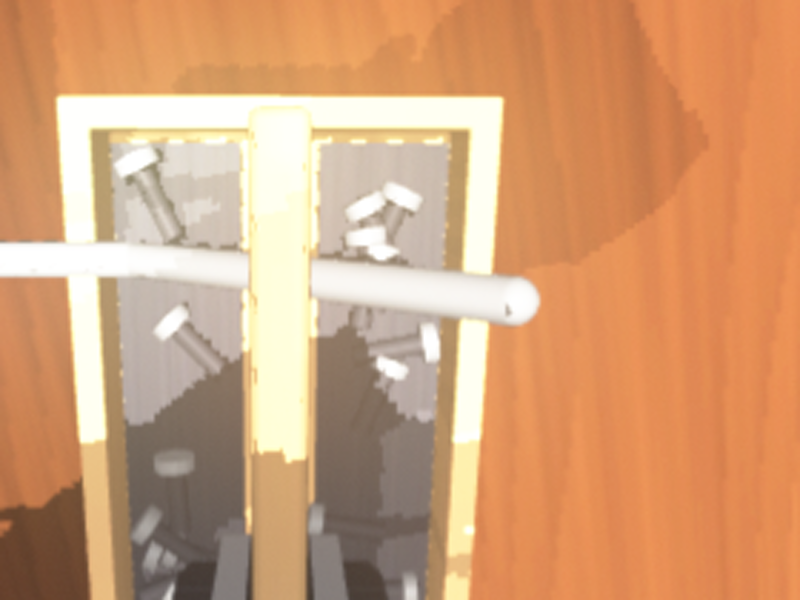

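The crop shows one prong tip at crop (520,300), about wrist pixel (362,165), with the board clear of it so far. I'll measure that tip from the depth map.

```bash
python3 - <<'E'
from h import *
d=ld('w3'); P=cloud(d)
s=P[155:175,350:372]; m=(s[...,2]>.19)&(s[...,2]<.25); q=s[m]; R=np.array([.982,-.19,0])
o=(q-np.array([.6356,.3859,0]))@R; i=np.argsort(o)
print('tip end out',np.percentile(o,98),'top z near end',[ (round(o[k],4),q[k,2].round(4)) for k in i[::max(1,len(i)//12)]])
# leg top along
u=np.arange(298,362,8)
for uu in u:
    c=P[140:175,uu]; c=c[(c[:,2]>.15)&(c[:,2]<.26)]
    if len(c): k=c[np.argmax(c[:,2])]; print(uu,round((k-[.6356,.3859,0])@R,4),k[2].round(4))
m=(P[...,2]>.218)&(P[...,2]<.232);m[:, :262]=0;m[:,295:]=0;m[:90]=0;m[210:]=0; print('bar top',np.median(P[m][:,2]),m.sum(), np.median((P[m]-[.6356,.3859,0])@R))
E
```

```text
tip end out 0.035331324153564735 top z near end [(np.float64(0.0285), np.float64(0.2205)), (np.float64(0.0292), np.float64(0.2214)), (np.float64(0.0298), np.float64(0.2195)), (np.float64(0.0302), np.float64(0.2218)), (np.float64(0.0307), np.float64(0.2206)), (np.float64(0.0311), np.float64(0.2194)), (np.float64(0.0316), np.float64(0.2204)), (np.float64(0.032), np.float64(0.2205)), (np.float64(0.0327), np.float64(0.2192)), (np.float64(0.0332), np.float64(0.2219)), (np.float64(0.0339), np.float64(0.2214)), (np.float64(0.0347), np.float64(0.2193)), (np.float64(0.0357), np.float64(0.2207))]
298 0.0094 0.2029
306 0.0127 0.2057
314 0.0158 0.2091
322 0.0189 0.2113
330 0.0218 0.2147
338 0.0246 0.2169
346 0.0273 0.2193
354 0.03 0.2214
bar top 0.2259732515939451 2399 6.142214498730978e-06
```

arm_command([
  [0,0.0025,-0.0024,0,-1],
  [0,0.0025,-0.0024,0,-1],
  [0,0.0025,-0.0024,0,-1],
  [0,0.0025,-0.0024,0,-1],
  [0,0.0025,-0.0024,0,-1],
  [0,0.0025,-0.0024,0,-1],
  [0,0,0,0,-1],
])

```text
clock: 9.93
tcp_pos: [0.6503, 0.383, 0.2102]
eef_rot: [2.423, 1.999, 0.001]
contact_force: [-0.2, -1.1, -3.7]
finger_gap: 0.0068
finger_force: 68.6
```

arm_command([
  [0,0.0025,-0.0024,0,-1],
  [0,0.0025,-0.0024,0,-1],
  [0,0.0025,-0.0024,0,-1],
  [0,0.0025,-0.0024,0,-1],
  [0,0.0025,-0.0022,0,-1],
  [0,0.0025,-0.002,0,-1],
  [0,0,0,0,-1],
])

```text
clock: 10.8
tcp_pos: [0.665, 0.3802, 0.2239]
eef_rot: [2.423, 1.999, 0.001]
contact_force: [-0.0, 0.1, -3.4]
finger_gap: 0.0065
finger_force: 68.6
```

arm_command([
  [0,0.003,0,0,-1],
  [0,0.003,0,0,-1],
  [0,0.004,0,0,-1],
  [0,0.004,0,0,-1],
  [0,0,0,0,-1],
])

```text
clock: 11.42
tcp_pos: [0.6789, 0.3773, 0.2236]
eef_rot: [2.424, 1.998, 0.0]
contact_force: [0.1, 0.2, -3.2]
finger_gap: 0.0066
finger_force: 68.6
```

```bash
python3 - <<'E'
from h import *
togo([.6684,.379,.224],-11.0)
d=cap('wrist','w4'); P=cloud(d)
s=P[100:300]; m=(s[...,2]>.205)&(s[...,2]<.2245); q=s[m]; 
o=(q-np.array([robot.read_state()['tcp_pos'][0],robot.read_state()['tcp_pos'][1],0]))@np.array([.982,-.19,0]); l=(q-np.array(robot.read_state()['tcp_pos']))@np.array([.19,.982,0])
k=(abs(l-.055)<.012)&(abs(o)<.1); print('tip ends at out',np.percentile(o[k],[50,98]),'lat',np.median(l[k]))
E
```

```text
shift mm (tool axes) [ -0.3 -10.6  -0.4] turn deg 0.02 tilt [ 2.e-04 -3.e-04 -1.e+00] x [ 0.191  0.982 -0.   ] y [ 0.982 -0.191  0.   ]
t 11.43 F [ 0.1  0.2 -3.2] T [0.   0.05 0.01] gap 0.0066 ff 68.6 tcp [0.6789 0.3773 0.2236] q7 -0.55
tip ends at out [-0.01790991 -0.00833748] lat 0.0550764932144413
```

arm_command([
  [0,0.008,0,0,-1],
  [0,0.012,0,0,-1],
  [0,0.015,0,0,-1],
  [0,0.015,0,0,-1],
  [0,0.01,0,0,-1],
  [0,0.005,0,0,-1],
  [0,0,-0.01,0,-1],
  [0,0,-0.02,0,-1],
  [0,0,-0.02,0,-1],
  [-0.01,0,-0.02,0,-1],
  [-0.02,0,-0.01,0,-1],
  [-0.03,0,0,0,-1],
  [-0.03,0,0,0,-1],
  [-0.03,0,0,0,-1],
  [-0.03,0,0,0,-1],
  [-0.02,0,0,-3,-1],
  [-0.02,0,0,-5,-1],
  [-0.01,0,0,-5,-1],
  [0,0,0,-5,-1],
  [0,0,0,-5,-1],
])

```text
clock: 13.98
tcp_pos: [0.706, 0.1662, 0.3042]
eef_rot: [1.975, 2.443, -0.001]
contact_force: [-0.7, 0.2, -3.2]
finger_gap: 0.0068
finger_force: 68.7
```

arm_command([
  [0,0,0,-3,-1],
  [0,0,0,-2.4,-1],
  [0,0,0,0,-1],
])

```text
clock: 14.35
tcp_pos: [0.7061, 0.1667, 0.3041]
eef_rot: [1.861, 2.531, -0.001]
contact_force: [0.7, 0.2, -3.2]
finger_gap: 0.0069
finger_force: 68.6
```

```bash
python3 - <<'E'
from h import *
togo([.577,-.1902,.30],17.4)
d=cap('scene','s3'); print('hooktips check'); P=cloud(d)
d=cap('top','t3');P=cloud(d)
for u,v in((160,176),(119,168)): print(pts(d,(u,v)))
E
```

```text
shift mm (tool axes) [-302.3 -229.6    4.3] turn deg -0.07 tilt [-2.e-04 -4.e-04 -1.e+00] x [-0.298  0.955 -0.   ] y [ 0.955  0.298 -0.   ]
t 14.35 F [ 0.7  0.2 -3.2] T [-0.02  0.04 -0.  ] gap 0.0069 ff 68.6 tcp [0.7061 0.1667 0.3041] q7 0.17
hooktips check
[[0.58306924 0.17874029 0.68533757]]
[[0.67856317 0.43487675 0.21717334]]
```

arm_command([
  [-0.01,-0.008,0,0,-1],
  [-0.02,-0.016,0,0,-1],
  [-0.034,-0.026,0,0,-1],
  [-0.034,-0.026,0,0,-1],
  [-0.034,-0.026,0,0,-1],
  [-0.034,-0.026,0,0,-1],
  [-0.034,-0.026,0,0,-1],
  [-0.034,-0.026,0,0,-1],
  [-0.03,-0.022,0,0,-1],
  [-0.02,-0.015,0,0,-1],
  [-0.012,-0.009,0,0,-1],
  [-0.0055,-0.0036,0,0,-1],
  [0,0,0.02,0,-1],
  [0,0,0.03,0,-1],
  [0,0,0.03,0,-1],
  [0,0,0.03,0,-1],
  [0,0,0.02,0,-1],
  [0,0,0.015,0,-1],
  [0,0,0.005,0,-1],
  [0,0,0,0,-1],
])

```text
clock: 16.95
tcp_pos: [0.5784, -0.1879, 0.154]
eef_rot: [1.858, 2.532, 0.0]
contact_force: [-0.1, -0.4, -3.6]
finger_gap: 0.007
finger_force: 68.6
```

```bash
python3 - <<'E'
from h import *
R=togo([.577,-.1902,.155],17.4)
a=cap('scene','s4'); b=cap('top','t4'); cap('wrist','w4')
o=np.hstack([cv2.resize(x,(400,300),interpolation=2) for x in(a['color'][170:260,195:315,::-1],b['color'][165:255,290:410,::-1])]); cv2.imwrite('pics/crop5.png',o)
E
```

```text
shift mm (tool axes) [-1.8 -2.  -1. ] turn deg 0.05 tilt [ 6.e-04 -1.e-04 -1.e+00] x [-0.3    0.954 -0.   ] y [0.954 0.3   0.001]
t 16.95 F [-0.1 -0.4 -3.6] T [ 0.02 -0.01  0.05] gap 0.007 ff 68.6 tcp [ 0.5784 -0.1879  0.154 ] q7 0.79
```

View pics/crop5.png

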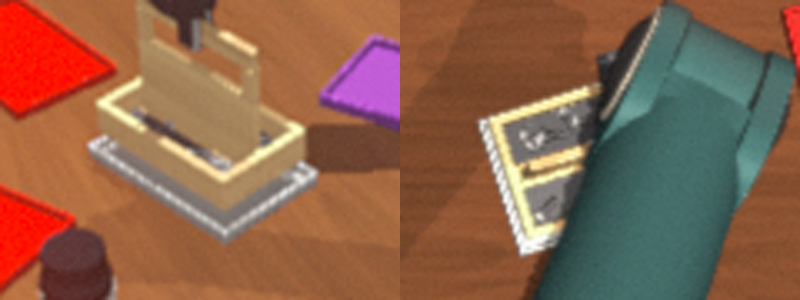

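The crop shows the tote hovering above the steel tray, aligned in angle and about 2 mm off centre. I'll cross-check the tray centre from the first scene picture and the tote's wrist view.

arm_command([
  [-0.0018,-0.002,0.005,0,-1],
  [0,0,0.005,0,-1],
  [0,0,0,0,-1],
  [0,0,0,0,-1],
])

```text
clock: 17.6
tcp_pos: [0.5767, -0.1901, 0.1436]
eef_rot: [-1.859, -2.533, -0.0]
contact_force: [0.2, 1.1, -3.3]
finger_gap: 0.0071
finger_force: 68.6
```

```bash
python3 - <<'E'
from h import *
R=togo([.577,-.1902,.144],17.4)
s=ld('scene1'); c=s['color'].astype(int)
m=((c.min(2)>140)&(c.max(2)-c.min(2)<30)).astype(np.uint8); m[:190]=0;m[245:]=0;m[:,:215]=0;m[:,295:]=0
k=max(cv2.findContours(m,0,2)[0],key=cv2.contourArea); print('scene tray',cv2.minAreaRect(atz(s,k.reshape(-1,2),.014)[:,:2].astype(np.float32)))
d=cap('wrist','w5'); P=cloud(d); c0=np.array([.577,-.1902,0])
tx,ty=R[:,0],R[:,1]
Q=P.reshape(-1,3)-c0; x,y,z=Q@tx,Q@ty,Q[:,2]
r=(abs(z-.014)<.003)&(abs(x)<.12)&(abs(y)<.075)
C=d['color'].reshape(-1,3).astype(int); g=(C.max(1)-C.min(1)<30)
w=(abs(z-.061)<.004)&(abs(x)<.12)&(abs(y)<.08)
for n,mm in(('rim',r&g),('toterim',w)):
    print(n,mm.sum(),'x',np.percentile(x[mm],[1,50,99]).round(4) if mm.any() else '','y',np.percentile(y[mm],[1,99]).round(4) if mm.any() else '',np.median(z[mm]))
a=cv2.resize(d['color'][:,:,::-1],(560,420)); cv2.imwrite('pics/w5v.png',a)
E
```

```text
shift mm (tool axes) [-0.2  0.3 -0.4] turn deg 0.06 tilt [-0.  0. -1.] x [-0.3    0.954  0.   ] y [ 0.954  0.3   -0.   ]
t 17.6 F [ 0.2  1.1 -3.3] T [-0.02 -0.03 -0.03] gap 0.0071 ff 68.6 tcp [ 0.5767 -0.1901  0.1436] q7 0.8
scene tray ((0.5761639475822449, -0.1902056634426117), (0.13225297629833221, 0.20359186828136444), 17.353713989257812)
rim 745 x [0.0938 0.0955 0.0973] y [-0.0631  0.0613] 0.013825345836772862
toterim 5175 x [-0.0704  0.0429  0.0896] y [-0.0549  0.0549] 0.05995326018648259
```

View pics/w5v.png

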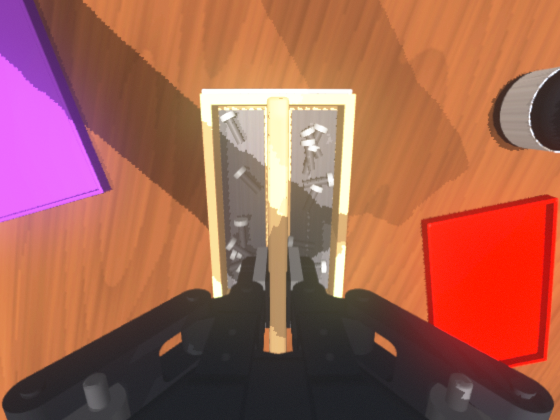

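The wrist view shows the tote end at (278,97) inside the tray outline. The tray rim and tote rim are centred to about 1 mm, so I lower it.

arm_command([
  [0,-0.0005,0.004,0,-1],
  [0,0,0.005,0,-1],
  [0,0,0.004,0,-1],
  [0,0,0.002,0,-1],
  [0,0,0.001,0,-1],
  [0,0,0.001,0,-1],
  [0,0,0,0,-1],
])

```text
clock: 18.52
tcp_pos: [0.5762, -0.1903, 0.1267]
eef_rot: [1.859, 2.533, 0.0]
contact_force: [0.5, 1.1, -3.9]
finger_gap: 0.0068
finger_force: 68.6
```

arm_command([
  [0,0,0.0005,0,-1],
  [0,0,0.0005,0,-1],
  [0,0,0.0005,0,-1],
  [0,0,0,0,-1],
])

```text
clock: 19.02
tcp_pos: [0.5762, -0.1903, 0.1252]
eef_rot: [-1.859, -2.533, -0.0]
contact_force: [-0.7, -0.2, -3.5]
finger_gap: 0.0065
finger_force: 68.6
```

arm_command([
  [0,0,0.0005,0,-1],
  [0,0,0.0005,0,-1],
  [0,0,0,0,-1],
  [0,0,0,0,-1],
])

```text
clock: 19.52
tcp_pos: [0.5762, -0.1903, 0.1242]
eef_rot: [1.859, 2.533, 0.0]
contact_force: [0.1, -0.5, -3.1]
finger_gap: 0.0071
finger_force: 68.6
```

arm_command([
  [0,0,0.0005,0,-1],
  [0,0,0.0003,0,-1],
  [0,0,0,0,-1],
  [0,0,0,0,-1],
])

```text
clock: 20.02
tcp_pos: [0.5762, -0.1903, 0.1237]
eef_rot: [1.859, 2.533, 0.0]
contact_force: [-1.3, 0.3, 0.8]
finger_gap: 0.0068
finger_force: 69.3
```

arm_command([
  [0,0,0.0003,0,-1],
  [0,0,0.0003,0,-1],
  [0,0,0,0,-1],
  [0,0,0,0,-1],
])

```text
clock: 20.52
tcp_pos: [0.5763, -0.1903, 0.1237]
eef_rot: [1.859, 2.533, 0.001]
contact_force: [-3.7, 1.6, 6.4]
finger_gap: 0.0068
finger_force: 70.2
```

arm_command([
  [0,0,-0.0004,0,-1],
  [0,0,0,0,-0.85],
  [0,0,0,0,-0.7],
  [0,0,0,0,-0.4],
  [0,0,0,0,0],
  [0,0,0,0,0.2],
  [0,0,0,0,0.2],
  [0,0,0,0,0.2],
  [0,0,-0.005,0,0.2],
  [0,0,-0.01,0,0.2],
  [0,0,-0.03,0,0.2],
  [0,0,-0.04,0,0.2],
  [0,0,-0.05,0,0.2],
  [0,0,-0.05,0,0.2],
  [0,0,-0.03,0,0.2],
  [0,0,0,0,0.2],
])

```text
clock: 22.52
tcp_pos: [0.5773, -0.191, 0.3419]
eef_rot: [1.856, 2.528, 0.005]
contact_force: [-0.2, -0.3, -0.5]
finger_gap: 0.0511
finger_force: 0.0
```

```bash
python3 - <<'E'
from h import *
R=togo([.577,-.1902,.144],17.4)
d=cap('wrist','w6'); P=cloud(d); Q=P.reshape(-1,3)-[.577,-.1902,0]; x,y,z=Q@R[:,0],Q@R[:,1],Q[:,2]
for n,a,b in(('bar',.148,.162),('rim',.035,.045),('trayrim',.011,.017)):
    m=(z>a)&(z<b)&(abs(x)<.11)&(abs(y)<.07); print(n,m.sum(),np.median(z[m]).round(4),np.percentile(x[m],[1,99]).round(4),np.percentile(y[m],[1,99]).round(4), 'tilt fit',np.linalg.lstsq(np.c_[x[m],y[m],np.ones(m.sum())],z[m],rcond=None)[0].round(4))
s=cap('scene','s6'); cv2.imwrite('pics/s6v.png',s['color'][:,:,::-1])
E
```

```text
shift mm (tool axes) [  1.4  -1.2 197.9] turn deg 0.04 tilt [ 0.0065 -0.001  -1.    ] x [-0.3    0.954 -0.003] y [0.954 0.3   0.006]
t 22.52 F [-0.2 -0.3 -0.5] T [ 0.   -0.   -0.01] gap 0.0511 ff 0.0 tcp [ 0.5773 -0.191   0.3419] q7 0.71
bar 989 0.1541 [-0.0791  0.0777] [-0.003   0.0041] tilt fit [-0.0015  0.0006  0.1541]
rim 1846 0.0401 [-0.09    0.0885] [-0.0549  0.0548] tilt fit [-0.0002  0.0005  0.04  ]
trayrim 4766 0.0155 [-0.1     0.0966] [-0.0641  0.0627] tilt fit [-0.0021  0.0011  0.015 ]
```

View pics/s6v.png

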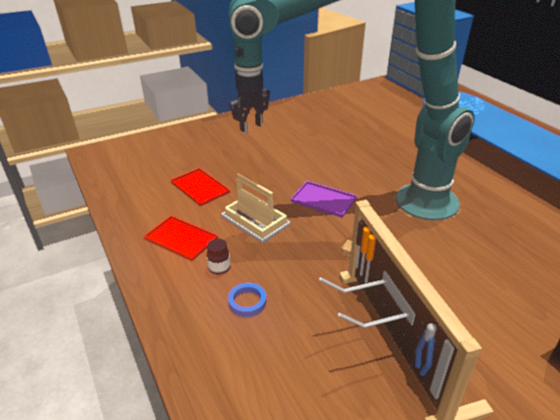

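The tote is flat in the steel tray at (255,219): rim height 0.040 m, bar top 0.154 m, no tilt. The hook, jar and tape are where they were, and the gripper is clear.

```bash
python3 -c "
from bench import finish_job; print(finish_job())"
```

```text
the job is handed in; nothing more can be done
None
```

The tote came off the hook and now sits upright and flat in the steel tray, released, with the gripper clear; the job was handed in at about 23 s, with wrist readings on the hook staying at a few newtons.

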